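# Hang the drive cages on the parts hook, big to small

## Robot

A 6-joint arm with a two-finger parallel gripper is mounted at the origin on the work surface. World frame = base frame: x ahead of the robot, y to its left, z up, the work surface at z = 0. Lengths are in m, angles in rad, forces in N, time in s.
With the tool pointing down it reaches from about 0.275 to 0.775 m from the base axis. Payload 14.6 kg.
Tool frame: the origin (TCP) lies between the finger pads; the fingertips stand 8 mm ahead of it and the grasp point (between the pads) lies 11 mm behind it (robot.finger_overhang is the distance from the TCP to the fingertips, in m); z points along the fingers, y is the line along which they close (so a half turn about z gives the same grasp; the last joint's range is limited). The gripper opens to 85 mm and grips with 20 to 120 N. Pads are 22 mm wide; open, the fingers measure 114 mm over their backs; the gripper's body (76 mm by 85 mm) begins 54 mm behind the grasp point. The pads swing forward as they close: fully open they stand 13 mm farther back than shut.
Start: joints at [-1.463, 0.263, -0.048, 1.259, 0, 1.415], TCP at [0.136, -0.507, 0.21] pointing down, gripper open.
Joint ranges: [-2.65, 2.65], [-0.89, 1.7], [-1.18, 1.37], [-2.13, 2.11], [-1.35, 1.29], [-3.14, 3.14]. Speed limits (rad/s): [1.89, 1.89, 2.57, 2.79, 3.14, 3.14].

## Interface

Orientations are given as a 3x3 rotation matrix whose columns are the frame's x, y, z axes.
In Python, from bench import telemetry, camera, robot gives the robot as it stands.
- The arm moves only by the shell command python3 -m handwheel 'ROWS' [OPENING] [FORCE]. ROWS is text: rows parted by semicolons, each of 6 numbers parted by spaces: the shift along the tool's x, y, z in m, then the turn, a rotation vector about the tool's x, y, z in rad. A call has 1 to 20 rows; each row shifts and turns the commanded pose from where the row before left it, along the tool's axes as they then stand; what a row does not reach is not made up. A row lasts 1/10 s, in which the tool goes at most 50 mm and 8.59 degrees, less where a joint would pass 70% of its speed; a pose out of reach is approached as far as the arm can. A call with a gripper value outside its range is refused whole. OPENING is the closure, from 0 (fully open) to 1 (shut), set as the call begins (- or left out, the last holds). The fingers move at their own pace and stop on an object; FORCE is the grip in N (left out, the last holds). Time passes only in rows, so rows that do not move let the fingers close. It gives the time, the measured TCP pose, the force, the opening and the grip force at its end, in the units of the state.
- telemetry.sense(): the state, without advancing time (a new reading comes with each control period).
- camera(name): name is "scene" or "top" or "wrist"; returns a dict with "color" (480x640x3 uint8, red, green, blue), "fx", "fy", "cx", "cy" (pixels), "rvec" (rotation vector, rad) and "tvec" (3), from world to camera coordinates, as OpenCV has them. Camera axes: x right, y down, z forward; pixel columns grow to the right and rows downward; lengths in m; the calibration is good to about 2 mm. The wrist camera is an equidistant fisheye: a pixel r from the principal point sees the ray r / f radians off the axis. A picture is of the moment at which its call begins. There is no depth.
- robot.close_job(): hands the job in; it is judged then, once.
The state is a dict: "time": time; "joints": joint angles; "joint_velocities": joint speeds; "joint_efforts": joint torques, N m; "tcp_pos": TCP position; "orientation": TCP orientation; "ft_force": force on the tool from outside, world axes, zero at the start; "ft_torque": the same for the moment, N m; "width": finger opening in m; "gripper_force": force on a finger pad.
Only numpy, scipy, OpenCV 4.12 (cv2) and the standard library are available. Lean on these libraries where they do the work, as an engineer would, in place of code of your own. Each camera call takes 0.05 s, during which the arm holds its last target. There are 200 camera calls.

## Task

One drive cage, the largest, already hangs at the back of the twin-wire hook. Hang the other two closed sheet-metal cages on the same hook by slipping the wires through their openings: first the medium-sized one in front of the large one, then the smallest in front of that, so the three hang upright one behind the other, the large one still at the back. (The similar piece with no top, an open channel, is not one of them.)

Things in the scene. Friction and masses are not known exactly. Their poses are not given: they have to be found in the camera images.
- hook_root (a point): Fixed stand: two level 6 mm wires, 14 mm apart (20 mm over both), stick out from a plate (110 wide, 200 high) towards the robot. Point: where they leave the plate, midway, at their upper side, 160 mm above the table. x points into the plate (wires run along -x), z up. They are straight for 175 mm, then bend up to a tip 187 mm out, 15 mm above the point. A cage hangs by its top wall on both wires
- cage_large_center (a point): Largest drive cage: bare sheet-metal rectangular sleeve, open at both ends, 78 mm wide (y), 86 high (z), 40 deep along the open direction (x), walls 2.5 mm; the ends are alike. Point: its centre, 43 mm above its underside. Hangs loose on the hook near the plate, and stays there
- cage_medium_center (a point): Medium drive cage: bare sheet-metal rectangular sleeve, open at both ends, 62 mm wide (y), 66 high (z), 40 deep along the open direction (x), walls 2.5 mm; the ends are alike. Point: its centre, 33 mm above its underside. Stands upright on the table, 0.13 kg; grip it from above across its width
- cage_small_center (a point): Smallest drive cage: bare sheet-metal rectangular sleeve, open at both ends, 48 mm wide (y), 48 high (z), 40 deep along the open direction (x), walls 2.5 mm; the ends are alike. Point: its centre, 24 mm above its underside. Stands upright on the table, 0.09 kg; grip it from above across its width. A similar piece without a top wall is not wanted
There are look-alikes about, which are no part of the job. Leave any black or brown look-alike of the part that bears cage_small_center alone.

How it is judged:
On the way, in this order (a step that is already met when the one before it is completed fails the run):
1. the medium cage hangs on the hook, let go, in front of the large one (y of cage_medium_center in the frame of hook_root between -0.018 and 0.018 m and z of cage_medium_center in the frame of hook_root between -0.0385 and -0.0225 m and x of cage_medium_center in the frame of hook_root between -0.158 and 0 m and angle between cage_medium_center's own z axis and vertical below 0.2 rad and angle between the x axis of cage_medium_center and the x axis of hook_root, either way round below 0.3 rad and contact force between the fingers and cage_medium below 0.3 N and linear speed of cage_medium below 0.02 m/s and distance between cage_medium_center and cage_large_center above 0.03 m), for 0.2 s.
2. then the smallest cage hangs on the hook, let go, in front of the medium one (y of cage_small_center in the frame of hook_root between -0.018 and 0.018 m and z of cage_small_center in the frame of hook_root between -0.0295 and -0.0135 m and x of cage_small_center in the frame of hook_root between -0.158 and 0 m and angle between cage_small_center's own z axis and vertical below 0.2 rad and angle between the x axis of cage_small_center and the x axis of hook_root, either way round below 0.3 rad and contact force between the fingers and cage_small below 0.3 N and linear speed of cage_small below 0.02 m/s and distance between cage_small_center and cage_medium_center above 0.03 m and distance between cage_small_center and cage_large_center above 0.065 m), for 0.2 s.
At the end, for the whole second after the job is handed in: Large, medium and small cage hang at rest on the wires in this order from the plate: top wall on the wires (within 8 mm), centre within 158 mm (large: 60) of the plate and 18 mm sideways, upright within 11 degrees, open direction along the wires within 17 degrees (y of cage_large_center in the frame of hook_root between -0.018 and 0.018 m and z of cage_large_center in the frame of hook_root between -0.0485 and -0.0325 m and x of cage_large_center in the frame of hook_root between -0.06 and 0 m and angle between each of cage_large_center, cage_medium_center, cage_small_center's own z axis and vertical below 0.2 rad and angle between the x axis of each of cage_large_center, cage_medium_center, cage_small_center and the x axis of hook_root, either way round below 0.3 rad and y of cage_medium_center in the frame of hook_root between -0.018 and 0.018 m and z of cage_medium_center in the frame of hook_root between -0.0385 and -0.0225 m and x of cage_medium_center in the frame of hook_root between -0.158 and 0 m and y of cage_small_center in the frame of hook_root between -0.018 and 0.018 m and z of cage_small_center in the frame of hook_root between -0.0295 and -0.0135 m and x of cage_small_center in the frame of hook_root between -0.158 and 0 m and linear speed of each of cage_large, cage_medium, cage_small below 0.02 m/s and distance between cage_medium_center and cage_large_center above 0.03 m and distance between cage_small_center and cage_medium_center above 0.03 m and distance between cage_small_center and cage_large_center above 0.065 m); the robot touches nothing.
It also fails if it takes over 58 s, if anything falls off the work surface, if the arm or the gripper's body presses on something with over 40 N, if the wrist force passes 120 N, or if a joint passes its speed limit or range.

## Working session

There is one attempt and no reset: what is moved stays moved. The work goes in short steps, Python scripts to look and compute and a shell command to move; the robot and the scene stay as the last step left them, time stands still between calls to the robot, and variables do not carry over. Pictures are saved under pics/ and viewed, at most 10 in all, crops included, and the job is handed in when it is done.

```bash
mkdir -p pics; ls; python3 - <<'E'
from bench import telemetry, camera, robot
import cv2,numpy as np
s=telemetry.sense();print(s['time'],s['tcp_pos'],s['orientation'],s['width'])
for n in("scene","top"):
    c=camera(n);cv2.imwrite(f'pics/{n}0.png',c['color'][:,:,::-1]);R=cv2.Rodrigues(np.array(c['rvec'],float))[0];print(n,c['fx'],c['cx'],c['cy'],-R.T@c['tvec'],R.round(3).tolist())
E
```

```text
pics
0.0 [ 0.13635132 -0.50667506  0.20930996] [[ 9.65668912e-01  2.59775929e-01 -1.39496448e-04]
 [ 2.59775925e-01 -9.65668314e-01  1.08479570e-03]
 [ 1.47096512e-04 -1.08379130e-03 -9.99999402e-01]] 0.08583773297562072
scene 569.0726291074797 319.9988625834254 244.3142032247614 [0.97141666 0.51622373 0.67404866] [[-0.833, 0.553, 0.008], [0.333, 0.514, -0.791], [-0.441, -0.656, -0.612]]
top 510.2394515698712 317.66827718799635 236.41115241377946 [ 0.46814726 -0.08762885  1.09633858] [[-0.029, -1.0, -0.01], [-0.994, 0.03, -0.108], [0.109, 0.007, -0.994]]
```

View pics/scene0.png

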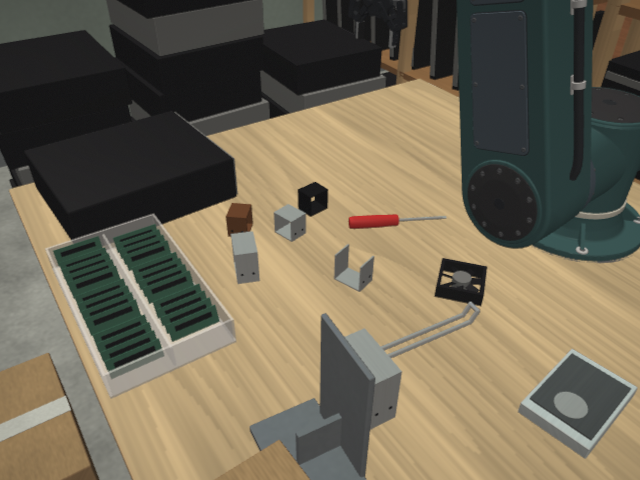

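View pics/top0.png

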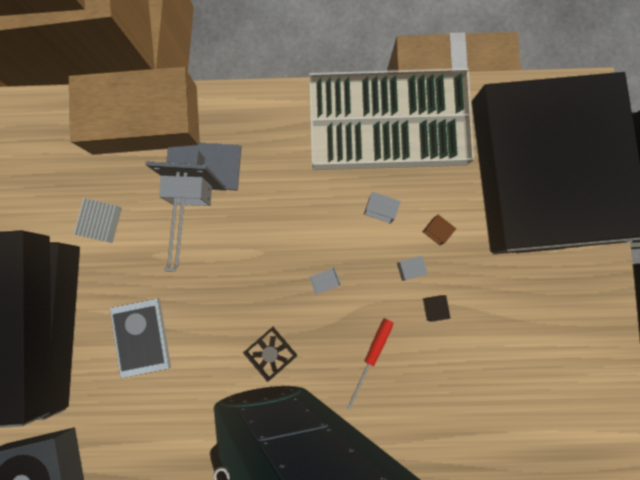

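Two pictures. The medium candidate is at scene (245,258) / top (381,207). Small-size candidates:
- grey closed piece at scene (290,222) / top (412,268)
- open channel at scene (354,268) / top (325,280)
- brown piece at scene (239,219) / top (439,229)
- black piece at scene (313,199) / top (436,307)

I choose the grey closed piece. The hook is at top (175,235), with its tip near (171,268). Next, one close crop and the measurements.

```bash
cat > h.py <<'E'
import cv2,numpy as np
from bench import camera,telemetry
def ray(c,uv,z):
    R=cv2.Rodrigues(np.array(c['rvec'],float))[0];o=-R.T@np.array(c['tvec'])
    d=R.T@np.array([(uv[0]-c['cx'])/c['fx'],(uv[1]-c['cy'])/c['fy'],1]);return (o+d*(z-o[2])/d[2])
def proj(c,p):
    K=np.array([[c['fx'],0,c['cx']],[0,c['fy'],c['cy']],[0,0,1]])
    return cv2.projectPoints(np.array(p,float).reshape(-1,3),np.array(c['rvec'],float),np.array(c['tvec'],float),K,None)[0][:,0]
def grey(c):
    hsv=cv2.cvtColor(c['color'],cv2.COLOR_RGB2HSV)
    return ((hsv[:,:,1]<60)&(hsv[:,:,2]>70)).astype(np.uint8)*255
E
python3 - <<'E'
from h import *
t=camera('top');s=camera('scene')
m=grey(t)
n,l,st,ce=cv2.connectedComponentsWithStats(m)
for nm,uv,z in(('med',(381,205),.066),('small',(412,268),.048),('hook',(185,190),.16)):
    k=l[uv[1],uv[0]];print(nm,st[k] if k else None)
    if not k: continue
    cn=cv2.findContours((l==k).astype(np.uint8),cv2.RETR_EXTERNAL,cv2.CHAIN_APPROX_NONE)[0][0]
    ap=cv2.approxPolyDP(cn,2.0,True)[:,0]
    for p in ap:print(p,ray(t,p,z).round(4))
    if nm!='hook':
        b=cv2.minAreaRect(np.array([ray(t,p[0],z)[:2] for p in cn],np.float32));print(b)
a=cv2.resize(s['color'][170:300,215:385],None,fx=4,fy=4,interpolation=3)[:,:,::-1]
cv2.imwrite('pics/c1.png',a)
a=cv2.resize(t['color'][140:290,140:240],None,fx=4,fy=4,interpolation=3)
b=cv2.resize(t['color'][180:290,350:450],None,fx=4,fy=4,interpolation=3);b=cv2.copyMakeBorder(b,0,160,0,0,0)
cv2.imwrite('pics/c2.png',np.hstack([a,b])[:,:,::-1])
E
```

```text
med [365 192  36  31 751]
[372 192] [ 0.6689 -0.1944  0.066 ]
[365 214] [ 0.6238 -0.1784  0.066 ]
[390 222] [ 0.6059 -0.2285  0.066 ]
[395 217] [ 0.6158 -0.2391  0.066 ]
[400 201] [ 0.6485 -0.2508  0.066 ]
((0.6365625262260437, -0.21363599598407745), (0.06249643489718437, 0.051101602613925934), 69.46503448486328)
small [399 256  29  24 505]
[422 256] [ 0.5359 -0.2935  0.048 ]
[399 262] [ 0.5249 -0.2458  0.048 ]
[403 279] [ 0.49   -0.2523  0.048 ]
[427 273] [ 0.5008 -0.3019  0.048 ]
((0.5124500393867493, -0.2725883424282074), (0.04079626500606537, 0.05259716883301735), 13.824604034423828)
hook [ 159  172   53  100 1865]
[186 172] [0.6994 0.1623 0.16  ]
[182 176] [0.6919 0.1699 0.16  ]
[179 172] [0.6998 0.1755 0.16  ]
[174 176] [0.6924 0.1849 0.16  ]
[160 175] [0.6951 0.2112 0.16  ]
[159 196] [0.6552 0.2129 0.16  ]
[173 204] [0.6392 0.1867 0.16  ]
[168 264] [0.5276 0.1956 0.16  ]
[165 270] [0.5167 0.2011 0.16  ]
[174 270] [0.5162 0.1845 0.16  ]
[178 262] [0.5307 0.1772 0.16  ]
[183 206] [0.6349 0.168  0.16  ]
[207 205] [0.6354 0.1232 0.16  ]
[210 200] [0.6447 0.1175 0.16  ]
[211 186] [0.6712 0.1155 0.16  ]
[202 177] [0.6889 0.1323 0.16  ]
[188 176] [0.6916 0.1586 0.16  ]
```

View pics/c1.png

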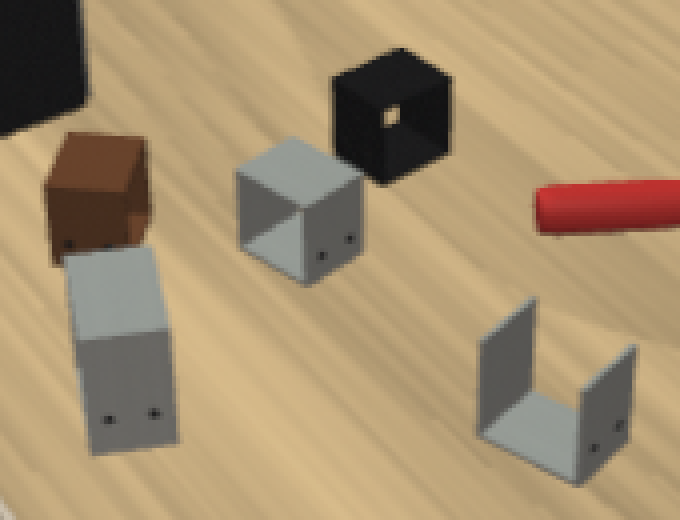

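View pics/c2.png

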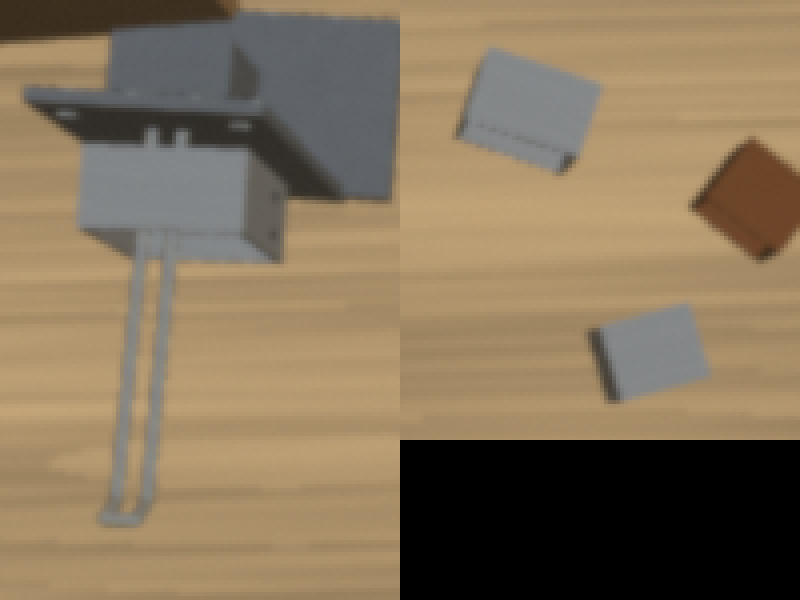

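The crops show that my choice is right: the grey piece at scene (290,222) has a top wall, and the channel has none. Both cages are open roughly along x. The medium's top face in the top view spans (372,192), (400,201), (395,218), (367,210). Next I turn the tool by the long way so that joint 6 stays in range at the hook, and measure the hook line.

```bash
python3 -m handwheel '0 0 -0.003 0 0 -0.149;0 0 -0.003 0 0 -0.149;0 0 -0.003 0 0 -0.149;0 0 -0.003 0 0 -0.149;0 0 -0.003 0 0 -0.149;0 0 -0.003 0 0 -0.149;0 0 -0.003 0 0 -0.149;0 0 -0.003 0 0 -0.149;0 0 -0.003 0 0 -0.149;0 0 -0.003 0 0 -0.149;0 0 -0.003 0 0 -0.149;0 0 -0.003 0 0 -0.149;0 0 -0.003 0 0 -0.149;0 0 -0.003 0 0 -0.149;0 0 -0.003 0 0 -0.149;0 0 -0.003 0 0 -0.149;0 0 -0.003 0 0 -0.149;0 0 0 0 0 0' 0
cat >> h.py <<'E'
def delta(p,psi):
    """shift in tool axes to world point p (TCP), and turn about tool z to heading psi; valid for tool down"""
    s=telemetry.sense();R=np.array(s['orientation']);d=np.array(p)-s['tcp_pos']
    cur=np.arctan2(R[1,0],R[0,0]);e=(psi-cur+np.pi)%(2*np.pi)-np.pi
    print('t',round(s['time'],2),'tcp',np.round(s['tcp_pos'],4),'psi',round(cur,4),'q6',round(s['joints'][5],3),'shift(tool)',(R.T@d).round(4),'rz',round(-e,4),'w',round(s['width'],4),'tilt',R[:2,2].round(4))
E
python3 - <<'E'
from h import *
t=camera('top');m=grey(t)
P=[]
for v in range(210,262):
    u=np.where(m[v,155:195])[0]+155
    P.append(ray(t,((u.min()+u.max())/2,v),.157)[:2])
P=np.array(P);k=np.polyfit(P[:,0],P[:,1],1);print('wire y=k x+b',k,'res',np.std(P[:,1]-np.polyval(k,P[:,0])),'ang',np.arctan(k[0]))
print('tip',ray(t,(169.5,271),.172),'largefront',ray(t,(178,198),.162),'back',ray(t,(180,176),.162),'exit',ray(t,(178,171.5),.16))
s=camera('scene');print('scene tip check', proj(s,[[.516,np.polyval(k,.516),.172],[.6,np.polyval(k,.6),.16]]))
delta([.5,-.28,.27],np.pi-.35)
E
```

```text
time: 2.0
tcp_pos: [0.1364, -0.5071, 0.2609]
orientation: [[-0.942, 0.337, 0.0], [0.337, 0.942, -0.0], [-0.0, -0.0, -1.0]]
ft_force: [-0.4, 0.0, -0.4]
width: 0.0855
gripper_force: 0.0
wire y=k x+b [-0.09622328  0.23905878] res 0.000275975020068516 ang -0.0959279435858182
tip [0.51405309 0.18923597 0.172     ] largefront [0.64992479 0.17675753 0.162     ] back [0.69158773 0.17305255 0.162     ] exit [0.70079567 0.17737975 0.16      ]
scene tip check [[473.2300461  305.31831497]
 [417.82833827 334.58616668]]
t 2.1 tcp [ 0.1364 -0.5069  0.2606] psi 2.7912 q6 -1.113 shift(tool) [-0.2636  0.338  -0.0094] rz -0.0004 w 0.0853 tilt [-0.      0.0002]
```

```bash
python3 -m handwheel '-0.021 0.0246 0.003 0 0 0;-0.021 0.0246 0.003 0 0 0;-0.021 0.0246 0.003 0 0 0;-0.021 0.0246 0.003 0 0 0;-0.021 0.0246 0.003 0 0 0;-0.021 0.0246 0.003 0 0 0;-0.021 0.0246 0.003 0 0 0;-0.021 0.0246 0.003 0 0 0;-0.021 0.0246 0.003 0 0 0;-0.021 0.0246 0.003 0 0 0;-0.021 0.0246 0.003 0 0 0;-0.021 0.0246 0.003 0 0 0;-0.021 0.0246 0.003 0 0 0;-0.021 0.0246 0.003 0 0 0;-0.021 0.0246 0.003 0 0 0;-0.021 0.0246 0.003 0 0 0;-0.021 0.0246 0.003 0 0 0;-0.021 0.0246 0.003 0 0 0;0 0 0 0 0 0' 0
python3 - <<'E'
from h import *
delta([.6406,-.2166,.2],np.pi-.349)
c=camera('wrist');cv2.imwrite('pics/w1.png',c['color'][:,:,::-1])
E
```

```text
time: 4.0
tcp_pos: [0.6443, -0.2163, 0.205]
orientation: [[-0.94, 0.34, -0.001], [0.34, 0.94, 0.001], [0.002, 0.001, -1.0]]
ft_force: [0.3, -0.4, 0.2]
width: 0.085
gripper_force: 0.0
t 4.0 tcp [ 0.6443 -0.2163  0.205 ] psi 2.7943 q6 -0.097 shift(tool) [ 0.0033 -0.0015  0.005 ] rz 0.0017 w 0.085 tilt [-0.0012  0.0012]
```

View pics/w1.png

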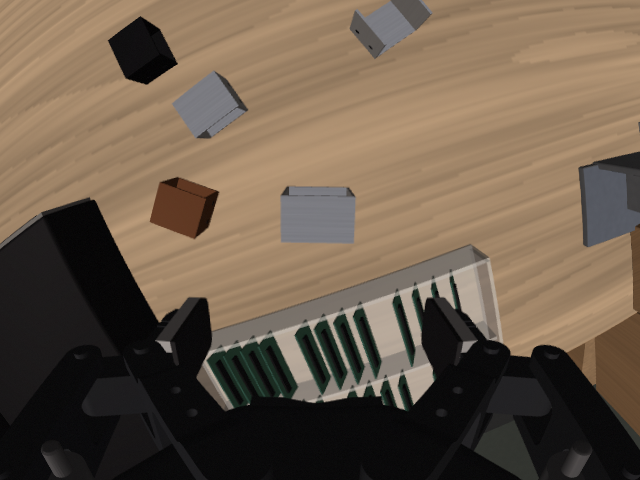

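The wrist view shows the medium cage's top face at about (281..354, 195..242), square to the tool, with its opening edge at row 187. The small cage is at (210,103), also visible. I'll measure both with the fisheye rays.

```bash
cat >> h.py <<'E'
def fray(c,uv,z):
    R=cv2.Rodrigues(np.array(c['rvec'],float))[0];o=-R.T@np.array(c['tvec'])
    q=np.array([(uv[0]-c['cx'])/c['fx'],(uv[1]-c['cy'])/c['fy']]);r=np.hypot(*q)
    d=R.T@np.r_[q/r*np.sin(r),np.cos(r)];return o+d*(z-o[2])/d[2]
E
python3 - <<'E'
from h import *
c=camera('wrist');hsv=cv2.cvtColor(c['color'],cv2.COLOR_RGB2HSV)
print(hsv[225,318],hsv[100,205])
m=((hsv[:,:,1]<70)&(hsv[:,:,2]>hsv[225,318][2]-25)).astype(np.uint8)
n,l,st,ce=cv2.connectedComponentsWithStats(m)
for uv,z in(((318,225),.066),((205,100),.048)):
    k=l[uv[1],uv[0]]
    cn=cv2.findContours((l==k).astype(np.uint8),cv2.RETR_EXTERNAL,cv2.CHAIN_APPROX_NONE)[0][0]
    for p in cv2.approxPolyDP(cn,2.5,True)[:,0]:print(p,fray(c,p,z).round(4))
    print(cv2.minAreaRect(np.array([fray(c,p[0],z)[:2] for p in cn],np.float32)))
E
```

```text
[120  12 128] [120  12 129]
[282 196] [ 0.6123 -0.2356  0.066 ]
[283 243] [ 0.6503 -0.2492  0.066 ]
[355 244] [ 0.6719 -0.1918  0.066 ]
[357 198] [ 0.6349 -0.1778  0.066 ]
[347 197] [ 0.6314 -0.1853  0.066 ]
[346 188] [ 0.624  -0.1837  0.066 ]
[291 187] [ 0.6079 -0.2259  0.066 ]
[291 196] [ 0.6149 -0.2286  0.066 ]
((0.6384506225585938, -0.21218016743659973), (0.06259500980377197, 0.04833584278821945), 69.25001525878906)
[216  72] [ 0.4894 -0.2541  0.048 ]
[173 104] [ 0.4999 -0.301   0.048 ]
[196 138] [ 0.5378 -0.2917  0.048 ]
[208 129] [ 0.5348 -0.2784  0.048 ]
[215 136] [ 0.5431 -0.2747  0.048 ]
[245 113] [ 0.5344 -0.2426  0.048 ]
[235 109] [ 0.5277 -0.2496  0.048 ]
[239 105] [ 0.5258 -0.2451  0.048 ]
((0.5172881484031677, -0.2717368006706238), (0.04884430021047592, 0.049022454768419266), 14.168885231018066)
```

```bash
python3 -m handwheel '0.003 0.0002 0.01 0 0 0.015;0 0 0.02 0 0 0;0 0 0.02 0 0 0;0 0 0.02 0 0 0;0 0 0.02 0 0 0;0 0 0.02 0 0 0;0 0 0.02 0 0 0;0 0 0.02 0 0 0;0 0 0.015 0 0 0;0 0 0.009 0 0 0;0 0 0.003 0 0 0;0 0 0 0 0 0' 0 && python3 -m handwheel '0 0 0 0 0 0;0 0 0 0 0 0;0 0 0 0 0 0;0 0 0 0 0 0;0 0 0 0 0 0;0 0 0 0 0 0;0 0 0 0 0 0;0 0 0 0 0 0' 1 30
```

```text
time: 5.3
tcp_pos: [0.6391, -0.2177, 0.0301]
orientation: [[-0.935, 0.354, 0.0], [0.354, 0.935, -0.0], [-0.0, -0.0, -1.0]]
ft_force: [1.2, -0.3, 0.5]
width: 0.0855
gripper_force: 0.0
time: 6.1
tcp_pos: [0.6398, -0.2174, 0.0308]
orientation: [[-0.936, 0.353, 0.001], [0.353, 0.936, -0.001], [-0.001, -0.0, -1.0]]
ft_force: [-1.3, 0.6, 6.2]
width: 0.061
gripper_force: 32.6
```

```bash
python3 -m handwheel '0 0 -0.01 0 0 0;0 0 -0.02 0 0 -0.03;0 0 -0.02 0 0 -0.03;0 0 -0.02 0 0 -0.03;0 0 -0.02 0 0 -0.03;0 0 -0.02 0 0 -0.03;0 0 -0.02 0 0 -0.03;0 0 -0.02 0 0 -0.03;0 0 -0.02 0 0 -0.03;0 0 -0.01 0 0 -0.027;0 0 0 0 0 0' && python3 -m handwheel '0.006 0.011 0 0 0 0;0.012 0.022 0 0 0 0;0.012 0.022 0 0 0 0;0.012 0.022 0 0 0 0;0.012 0.022 0 0 0 0;0.012 0.022 0 0 0 0;0.012 0.022 0 0 0 0;0.012 0.022 0 0 0 0;0.012 0.022 0 0 0 0;0.012 0.022 0 0 0 0;0.012 0.022 0 0 0 0;0.012 0.022 0 0 0 0;0.012 0.022 0 0 0 0;0.012 0.022 0 0 0 0;0.012 0.022 0 0 0 0;0.012 0.022 0 0 0 0;0.012 0.022 0 0 0 0;0.012 0.022 0 0 0 0;0.006 0.011 0 0 0 0;0 0 0 0 0 0'
python3 - <<'E'
from h import *
delta([.464,.1944,.153],np.pi-.096)
s=camera('scene');t=camera('top')
a=s['color'][120:420,230:630];b=cv2.resize(t['color'][140:340,100:340],None,fx=1.5,fy=1.5)
cv2.imwrite('pics/m1.png',np.hstack([a,b])[:,:,::-1])
E
```

```text
time: 7.2
tcp_pos: [0.6398, -0.2175, 0.2113]
orientation: [[-0.996, 0.093, 0.002], [0.093, 0.996, -0.001], [-0.002, -0.001, -1.0]]
ft_force: [0.7, -0.0, -1.0]
width: 0.0613
gripper_force: 33.7
time: 9.2
tcp_pos: [0.46, 0.1982, 0.2092]
orientation: [[-0.996, 0.092, -0.001], [0.092, 0.996, -0.0], [0.001, -0.0, -1.0]]
ft_force: [0.6, -0.7, -1.6]
width: 0.061
gripper_force: 33.7
t 9.2 tcp [0.46   0.1982 0.2092] psi 3.0495 q6 0.336 shift(tool) [-0.0044 -0.0034  0.0562] rz 0.0039 w 0.061 tilt [-0.0011 -0.0001]
```

View pics/m1.png

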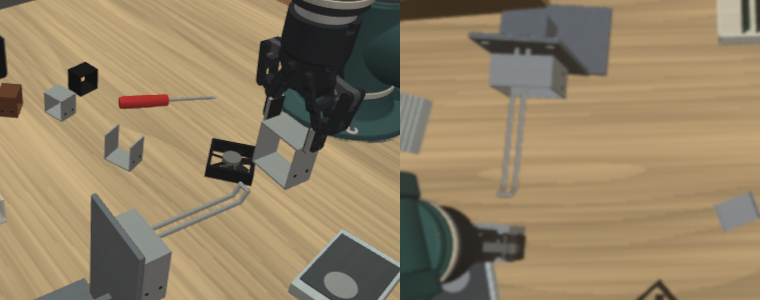

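The picture shows the medium cage held level, with its opening facing the hook tip (scene crop (285,150); tip (243,188)). I'll lower it to insertion height and slide it on.

```bash
python3 -m handwheel '-0.002 -0.002 0.014 0 0 0.002;-0.001 -0.0015 0.014 0 0 0.002;0 0 0.014 0 0 0;0 0 0.014 0 0 0;0 0 0 0 0 0;-0.008 0 0 0 0 0;-0.012 0 0 0 0 0;-0.012 0 0 0 0 0;-0.012 0 0 0 0 0;-0.012 0 0 0 0 0;-0.012 0 0 0 0 0;-0.012 0 0 0 0 0;0 0 0 0 0 0'
python3 - <<'E'
from h import *
delta([.6184,.1795,.153],np.pi-.096)
s=camera('scene')
cv2.imwrite('pics/m2.png',cv2.resize(s['color'][180:430,300:560],None,fx=2.3,fy=2.3,interpolation=3)[:,:,::-1])
E
```

```text
time: 10.6
tcp_pos: [0.5452, 0.1854, 0.1534]
orientation: [[-0.995, 0.098, 0.0], [0.098, 0.995, -0.0], [-0.0, -0.0, -1.0]]
ft_force: [-0.3, -0.1, -1.3]
width: 0.0608
gripper_force: 33.7
t 10.6 tcp [0.5452 0.1854 0.1534] psi 3.0433 q6 0.285 shift(tool) [-0.0735  0.0013  0.0005] rz -0.0023 w 0.0608 tilt [ 0.0002 -0.    ]
```

View pics/m2.png

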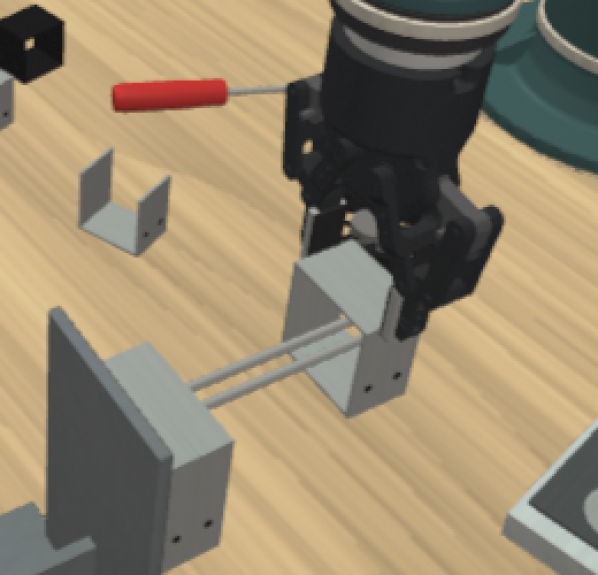

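The wires enter the medium cage's opening cleanly at crop (345,330). I'll slide it on and lower it.

```bash
python3 -m handwheel '-0.0125 0 0 0 0 0;-0.0125 0 0 0 0 0;-0.0125 0.0005 0 0 0 0;-0.0125 0.0005 0 0 0 0;-0.0125 0 0 0 0 0;-0.011 0 0 0 0 0;0 0 0 0 0 0;0 0 0.006 0 0 0;0 0 0.006 0 0 0;0 0 0.005 0 0 0;0 0 0.004 0 0 0;0 0 0.002 0 0 0;0 0 0 0 0 0'

```

```text
time: 11.95
tcp_pos: [0.6167, 0.1794, 0.1305]
orientation: [[-0.995, 0.098, -0.0], [0.098, 0.995, -0.0], [0.0, -0.0, -1.0]]
ft_force: [-0.7, -0.1, -0.6]
width: 0.0607
gripper_force: 33.7
```

```bash
python3 -m handwheel '0 0 0.0015 0 0 0;0 0 0.001 0 0 0;0 0 0.001 0 0 0;0 0 0 0 0 0'

```

```text
time: 12.35
tcp_pos: [0.617, 0.1794, 0.1274]
orientation: [[-0.995, 0.098, 0.0], [0.098, 0.995, 0.0], [-0.0, 0.0, -1.0]]
ft_force: [-0.5, 0.0, -1.2]
width: 0.0608
gripper_force: 33.7
```

```bash
python3 -m handwheel '0 0 0.001 0 0 0;0 0 0 0 0 0';python3 -m handwheel '0 0 0.001 0 0 0;0 0 0 0 0 0'
```

```text
time: 12.55
tcp_pos: [0.6171, 0.1794, 0.1273]
orientation: [[-0.995, 0.098, 0.001], [0.098, 0.995, 0.0], [-0.001, 0.0, -1.0]]
ft_force: [-3.7, -1.1, 9.4]
width: 0.0612
gripper_force: 34.8
time: 12.75
tcp_pos: [0.6171, 0.1795, 0.1272]
orientation: [[-0.995, 0.098, 0.002], [0.098, 0.995, 0.0], [-0.002, 0.0, -1.0]]
ft_force: [-7.7, -1.7, 21.1]
width: 0.0613
gripper_force: 35.8
```

```bash
python3 -m handwheel '0 0 -0.001 0 0 0;0 0 -0.0005 0 0 0;0 0 0 0 0 0' && python3 -m handwheel '0 0 0 0 0 0;0 0 0 0 0 0;0 0 0 0 0 0;0 0 0 0 0 0;0 0 0 0 0 0' 0 && python3 -m handwheel '0 0 -0.01 0 0 0;0 0 -0.02 0 0 0;0 0 -0.02 0 0 0;0 0 -0.02 0 0 0;0 0 -0.02 0 0 0;0 0 0 0 0 0'
python3 - <<'E'
from h import *
delta([.513,-.273,.2],np.pi+.245)
s=camera('scene');t=camera('top')
a=cv2.resize(s['color'][220:440,300:520],None,fx=2.3,fy=2.3,interpolation=3)
cv2.imwrite('pics/m3.png',a[:,:,::-1])
E
```

```text
time: 13.05
tcp_pos: [0.617, 0.1794, 0.1272]
orientation: [[-0.995, 0.098, 0.001], [0.098, 0.995, 0.0], [-0.001, 0.0, -1.0]]
ft_force: [-3.5, -0.7, 8.0]
width: 0.061
gripper_force: 34.7
time: 13.55
tcp_pos: [0.6169, 0.1794, 0.1267]
orientation: [[-0.995, 0.098, -0.0], [0.098, 0.995, -0.0], [0.0, -0.0, -1.0]]
ft_force: [-0.5, -0.5, -0.1]
width: 0.0852
gripper_force: 0.0
time: 14.15
tcp_pos: [0.6179, 0.1796, 0.2201]
orientation: [[-0.995, 0.098, 0.004], [0.098, 0.995, 0.001], [-0.004, 0.001, -1.0]]
ft_force: [-0.0, -0.1, 0.1]
width: 0.0852
gripper_force: 0.0
t 14.15 tcp [0.6179 0.1796 0.2201] psi 3.0438 q6 0.254 shift(tool) [ 0.0603 -0.4607  0.0193] rz -0.3428 w 0.0852 tilt [0.0044 0.0007]
```

View pics/m3.png

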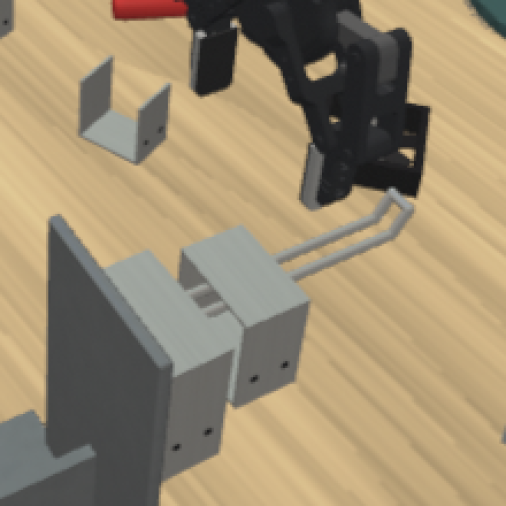

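The picture shows the medium cage hanging level on both wires in front of the large one, at crop (245,310), with a clear gap between them. On to the small cage.

```bash
python3 -m handwheel '0.0016 -0.012 0 0 0 0;0.0033 -0.0256 0 0 0 0;0.0033 -0.0256 0 0 0 0;0.0033 -0.0256 0 0 0 0;0.0033 -0.0256 0 0 0 0;0.0033 -0.0256 0 0 0 0;0.0033 -0.0256 0 0 0 0;0.0033 -0.0256 0 0 0 0;0.0033 -0.0256 0 0 0 0;0.0033 -0.0256 0 0 0 0;0.0033 -0.0256 0 0 0 0;0.0033 -0.0256 0 0 0 0;0.0033 -0.0256 0 0 0 0;0.0033 -0.0256 0 0 0 0;0.0033 -0.0256 0 0 0 0;0.0033 -0.0256 0 0 0 0;0.0033 -0.0256 0 0 0 0;0.0033 -0.0256 0 0 0 0;0.0016 -0.013 0 0 0 0' && python3 -m handwheel '0 0 0.01 0 0 -0.11;0 0 0.01 0 0 -0.11;0 0 0 0 0 -0.12;0 0 0 0 0 0'
python3 - <<'E'
from h import *
delta([.513,-.273,.018],np.pi+.245)
c=camera('wrist');hsv=cv2.cvtColor(c['color'],cv2.COLOR_RGB2HSV)
m=((hsv[:,:,1]<70)&(hsv[:,:,2]>103)).astype(np.uint8)
n,l,st,ce=cv2.connectedComponentsWithStats(m);k=l[220,318];print(st[k])
cn=cv2.findContours((l==k).astype(np.uint8),cv2.RETR_EXTERNAL,cv2.CHAIN_APPROX_NONE)[0][0]
for p in cv2.approxPolyDP(cn,2.5,True)[:,0]:print(p,fray(c,p,.048).round(4))
E
```

```text
time: 16.15
tcp_pos: [0.5116, -0.2745, 0.216]
orientation: [[-0.995, 0.099, -0.001], [0.099, 0.995, 0.001], [0.001, 0.0, -1.0]]
ft_force: [0.2, 1.0, 0.1]
width: 0.0858
gripper_force: 0.0
time: 16.55
tcp_pos: [0.5124, -0.2724, 0.1962]
orientation: [[-0.97, -0.242, -0.001], [-0.242, 0.97, 0.001], [0.001, 0.001, -1.0]]
ft_force: [-0.1, -0.2, -0.2]
width: 0.0854
gripper_force: 0.0
t 16.55 tcp [ 0.5124 -0.2724  0.1962] psi -2.8974 q6 -0.873 shift(tool) [-0.0006 -0.0009  0.1782] rz -0.0008 w 0.0854 tilt [-0.001   0.0008]
[ 287  191   57   53 2893]
[293 191] [ 0.4925 -0.2972  0.048 ]
[294 198] [ 0.4981 -0.295   0.048 ]
[287 199] [ 0.5004 -0.3006  0.048 ]
[288 243] [ 0.538 -0.291  0.048]
[342 243] [ 0.5265 -0.2452  0.048 ]
[343 198] [ 0.488  -0.2546  0.048 ]
[337 198] [ 0.4893 -0.2596  0.048 ]
[338 191] [ 0.4832 -0.2603  0.048 ]
```

```bash
python3 -m handwheel '-0.0005 -0.0005 0.01 0 0 0;0 0 0.02 0 0 0;0 0 0.02 0 0 0;0 0 0.02 0 0 0;0 0 0.02 0 0 0;0 0 0.02 0 0 0;0 0 0.02 0 0 0;0 0 0.02 0 0 0;0 0 0.015 0 0 0;0 0 0.009 0 0 0;0 0 0.003 0 0 0;0 0 0 0 0 0' 0 && python3 -m handwheel '0 0 0 0 0 0;0 0 0 0 0 0;0 0 0 0 0 0;0 0 0 0 0 0;0 0 0 0 0 0;0 0 0 0 0 0;0 0 0 0 0 0;0 0 0 0 0 0;0 0 0 0 0 0' 1 30
```

```text
time: 17.8
tcp_pos: [0.5135, -0.2731, 0.0197]
orientation: [[-0.971, -0.239, -0.0], [-0.239, 0.971, 0.0], [0.0, 0.0, -1.0]]
ft_force: [0.1, 0.3, -0.1]
width: 0.0854
gripper_force: 0.0
time: 18.7
tcp_pos: [0.5138, -0.2733, 0.0205]
orientation: [[-0.971, -0.24, 0.001], [-0.24, 0.971, -0.001], [-0.001, -0.001, -1.0]]
ft_force: [-0.3, 1.2, 5.5]
width: 0.0471
gripper_force: 30.0
```

```bash
python3 -m handwheel '0 0 -0.01 0 0 0;0 0 -0.02 0 0 0;0 0 -0.02 0 0 0.04;0 0 -0.02 0 0 0.05;0 0 -0.02 0 0 0.05;0 0 -0.02 0 0 0.05;0 0 -0.02 0 0 0.05;0 0 -0.02 0 0 0.05;0 0 -0.02 0 0 0.048;0 0 -0.02 0 0 0;0 0 0 0 0 0' && python3 -m handwheel '0.0027 0.0128 0 0 0 0;0.0055 0.0256 0 0 0 0;0.0055 0.0256 0 0 0 0;0.0055 0.0256 0 0 0 0;0.0055 0.0256 0 0 0 0;0.0055 0.0256 0 0 0 0;0.0055 0.0256 0 0 0 0;0.0055 0.0256 0 0 0 0;0.0055 0.0256 0 0 0 0;0.0055 0.0256 0 0 0 0;0.0055 0.0256 0 0 0 0;0.0055 0.0256 0 0 0 0;0.0055 0.0256 0 0 0 0;0.0055 0.0256 0 0 0 0;0.0055 0.0256 0 0 0 0;0.0055 0.0256 0 0 0 0;0.0055 0.0256 0 0 0 0;0.0055 0.0256 0 0 0 0;0.0027 0.0128 0 0 0 0;0 0 0 0 0 0'
python3 - <<'E'
from h import *
delta([.464,.1944,.161],np.pi-.096)
E
```

```text
time: 19.8
tcp_pos: [0.5143, -0.2737, 0.2128]
orientation: [[-0.995, 0.096, 0.003], [0.096, 0.995, -0.002], [-0.004, -0.002, -1.0]]
ft_force: [-0.2, 0.1, -2.0]
width: 0.0468
gripper_force: 31.3
time: 21.8
tcp_pos: [0.4582, 0.1962, 0.2092]
orientation: [[-0.996, 0.093, -0.001], [0.093, 0.996, -0.0], [0.001, -0.0, -1.0]]
ft_force: [-0.6, -1.2, -1.8]
width: 0.0466
gripper_force: 31.3
t 21.8 tcp [0.4582 0.1962 0.2092] psi 3.0481 q6 0.334 shift(tool) [-0.006  -0.0012  0.0481] rz 0.0025 w 0.0466 tilt [-0.0011 -0.0002]
```

```bash
python3 -m handwheel '-0.004 -0.001 0.012 0 0 0.002;-0.001 -0.0005 0.012 0 0 0;0 0 0.012 0 0 0;0 0 0.012 0 0 0;0 0 0 0 0 0;-0.008 0 0 0 0 0;-0.012 0 0 0 0 0;-0.012 0 0 0 0 0;-0.012 0 0 0 0 0;-0.012 0 0 0 0 0;0 0 0 0 0 0'
python3 - <<'E'
from h import *
delta([.5665,.1846,.161],np.pi-.096)
s=camera('scene')
cv2.imwrite('pics/m4.png',cv2.resize(s['color'][180:430,300:560],None,fx=2.3,fy=2.3,interpolation=3)[:,:,::-1])
t=camera('top');print('medium front edge x', [ray(t,(176,v),.162)[0].round(4) for v in (217,)])
m=grey(t)
for v in range(205,235,2): 
    u=np.where(m[v,130:230])[0]; print(v,len(u),ray(t,(175,v),.162)[0].round(3),end=' | ')
E
```

```text
time: 22.9
tcp_pos: [0.5214, 0.1873, 0.1614]
orientation: [[-0.995, 0.098, 0.0], [0.098, 0.995, -0.0], [-0.0, -0.0, -1.0]]
ft_force: [-0.4, 0.1, -1.4]
width: 0.0471
gripper_force: 31.3
t 22.9 tcp [0.5214 0.1873 0.1614] psi 3.0432 q6 0.296 shift(tool) [-0.0451  0.0017  0.0004] rz -0.0024 w 0.0471 tilt [ 0.0002 -0.    ]
medium front edge x [np.float64(0.6143)]
205 46 0.637 | 207 35 0.633 | 209 38 0.629 | 211 42 0.626 | 213 43 0.622 | 215 42 0.618 | 217 43 0.614 | 219 42 0.611 | 221 42 0.607 | 223 41 0.603 | 225 41 0.599 | 227 34 0.596 | 229 31 0.592 | 231 8 0.588 | 233 8 0.584 |
```

View pics/m4.png

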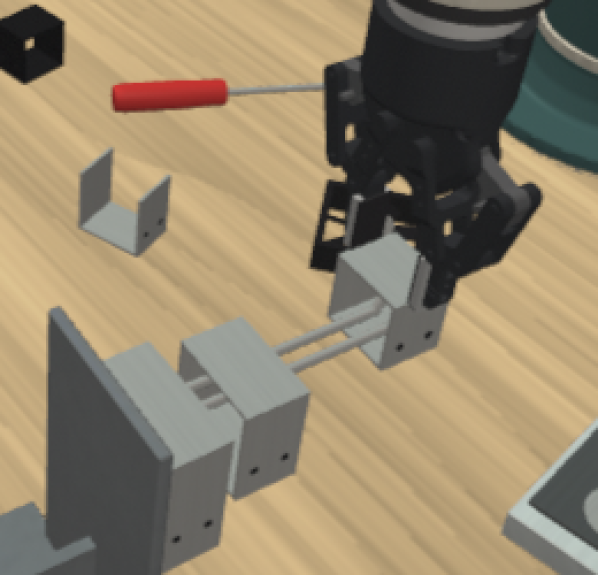

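The wires pass cleanly into the small cage at crop (385,310). The medium cage's front edge is at x≈0.596. I'll slide 45 mm more and lower.

```bash
python3 -m handwheel '-0.011 0.0005 0 0 0 0;-0.012 0.0005 0 0 0 0;-0.012 0 0 0 0 0;-0.009 0 0 0 0 0;0 0 0 0 0 0;0 0 0.006 0 0 0;0 0 0.006 0 0 0;0 0 0.006 0 0 0;0 0 0.004 0 0 0;0 0 0.002 0 0 0;0 0 0 0 0 0' && python3 -m handwheel '0 0 0.001 0 0 0;0 0 0 0 0 0'&& python3 -m handwheel '0 0 0.001 0 0 0;0 0 0 0 0 0'
```

```text
time: 24.1
tcp_pos: [0.5634, 0.1843, 0.1375]
orientation: [[-0.995, 0.098, -0.0], [0.098, 0.995, -0.0], [0.0, -0.0, -1.0]]
ft_force: [-0.3, 0.3, -1.7]
width: 0.0467
gripper_force: 31.3
time: 24.3
tcp_pos: [0.5637, 0.1843, 0.1369]
orientation: [[-0.995, 0.098, 0.0], [0.098, 0.995, 0.0], [-0.0, 0.0, -1.0]]
ft_force: [-0.4, 0.6, -1.6]
width: 0.0469
gripper_force: 31.3
time: 24.5
tcp_pos: [0.5637, 0.1843, 0.1358]
orientation: [[-0.995, 0.098, 0.0], [0.098, 0.995, 0.0], [-0.0, 0.0, -1.0]]
ft_force: [-0.2, -0.6, -1.2]
width: 0.0467
gripper_force: 31.3
```

```bash
python3 -m handwheel '0 0 0.001 0 0 0;0 0 0 0 0 0'&& python3 -m handwheel '0 0 0.0007 0 0 0;0 0 0 0 0 0'
```

```text
time: 24.7
tcp_pos: [0.5637, 0.1843, 0.135]
orientation: [[-0.995, 0.098, 0.0], [0.098, 0.995, 0.0], [-0.0, 0.0, -1.0]]
ft_force: [-0.0, -0.0, 1.2]
width: 0.0468
gripper_force: 31.5
time: 24.9
tcp_pos: [0.5638, 0.1843, 0.1348]
orientation: [[-0.995, 0.098, 0.001], [0.098, 0.995, 0.0], [-0.001, 0.0, -1.0]]
ft_force: [-3.1, -1.3, 10.1]
width: 0.0464
gripper_force: 32.4
```

Contact at the height I expected. Release, withdraw and check.

```bash
python3 -m handwheel '0 0 -0.0007 0 0 0;0 0 0 0 0 0' && python3 -m handwheel '0 0 0 0 0 0;0 0 0 0 0 0;0 0 0 0 0 0;0 0 0 0 0 0;0 0 0 0 0 0;0 0 0 0 0 0' 0 && python3 -m handwheel '0 0 -0.01 0 0 0;0 0 -0.02 0 0 0;0 0 -0.02 0 0 0;0 0 -0.02 0 0 0;0 0 -0.02 0 0 0;0 0 -0.02 0 0 0;0 0 -0.02 0 0 0;0 0 0 0 0 0;0 0 0 0 0 0;0 0 0 0 0 0'
python3 - <<'E'
from h import *
s=camera('scene')
cv2.imwrite('pics/m5.png',cv2.resize(s['color'][200:430,300:530],None,fx=2.3,fy=2.3,interpolation=3)[:,:,::-1])
E
```

```text
time: 25.1
tcp_pos: [0.5637, 0.1843, 0.1349]
orientation: [[-0.995, 0.098, 0.0], [0.098, 0.995, 0.0], [-0.0, 0.0, -1.0]]
ft_force: [-0.9, 0.1, 3.9]
width: 0.0465
gripper_force: 31.9
time: 25.7
tcp_pos: [0.5636, 0.1842, 0.1348]
orientation: [[-0.995, 0.098, -0.0], [0.098, 0.995, -0.0], [0.0, -0.0, -1.0]]
ft_force: [-0.3, -0.3, 0.1]
width: 0.0854
gripper_force: 0.0
time: 26.7
tcp_pos: [0.5633, 0.1842, 0.2642]
orientation: [[-0.995, 0.098, -0.001], [0.098, 0.995, -0.0], [0.001, -0.0, -1.0]]
ft_force: [-0.5, -0.5, -0.4]
width: 0.0853
gripper_force: 0.0
```

View pics/m5.png

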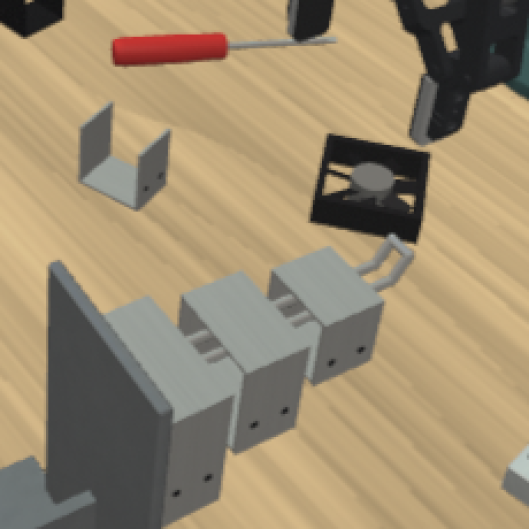

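The picture shows all three cages hanging level in order: large at (170,400), medium at (245,350), small at (325,310). The gripper is clear of them.

```bash
python3 -c "from bench import robot; print(robot.close_job())"
```

```text
the job is handed in; nothing more can be done
None
```

The medium and small cages hang in front of the large one on the hook, upright and in order in the last picture, and the job was handed in at about 27 s; no verdict was returned.

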